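Tray up the jade pieces

TASK

Put each of the four loose jade pieces into the plum-coloured tray whose pocket matches it in shape and size: the pierced disc in the large round pocket, the thumb ring in the small round one, the plaque in the oblong one and the seal in the square one. Set each down gently, the way up it stands now, so that it lies flat on the pocket floor fully inside the rim; do not drop any, and leave the jar and the loupe standing where they are.

Things in the scene. Friction and masses are not known exactly. Their poses are not given: they have to be found in the camera images.
- disc: pierced flat disc of green jade, 58 mm across, 16 mm thick, 18 mm hole through the middle, lying flat on the table, about 115 g. Origin: centre of its underside, z up along its axis.
- thumb_ring: short plain tube of green jade (thumb ring), 34 mm outside, 22 mm bore, 26 mm high, standing on end on the table, about 45 g. Origin: centre of its underside, z up along its axis.
- plaque: oblong flat tablet of green jade, 60 mm along its x, 36 mm along its y, 16 mm thick, lying flat on the table, about 100 g. Origin: centre of its underside, z up.
- seal: seal of green jade standing upright on the table: a square block 32 x 32 mm (sides along its x and y) and 30 mm high, with a round knob 22 mm across on top, 52 mm high in all, about 110 g. Origin: centre of its underside, z up.
- tray_large_round: round tray 90 mm across with one round pocket 74 mm across. The tray is fixed to the table, 9 mm high, dark plum plastic; pocket floor pale-lined, 4 mm above the table, so 5 mm deep; rim 8 mm wide. Origin: centre of its underside, z up.
- tray_small_round: round tray 68 mm across with one round pocket 52 mm across. The tray is fixed to the table, 9 mm high, dark plum plastic; pocket floor pale-lined, 4 mm above the table, so 5 mm deep; rim 8 mm wide. Origin: centre of its underside, z up.
- tray_oblong: oblong tray 92 x 68 mm with one oblong pocket, 76 mm along its x and 52 mm along its y. The tray is fixed to the table, 9 mm high, dark plum plastic; pocket floor pale-lined, 4 mm above the table, so 5 mm deep; rim 8 mm wide. Origin: centre of its underside, z up.
- tray_square: square tray 66 x 66 mm with one square pocket 50 x 50 mm, sides along its x and y. The tray is fixed to the table, 9 mm high, dark plum plastic; pocket floor pale-lined, 4 mm above the table, so 5 mm deep; rim 8 mm wide. Origin: centre of its underside, z up.
- jar: bystander, not to be moved: small amber jar with white cap, 36 mm across, 45 mm high, loose. Origin: centre of its underside.
- loupe: bystander, not to be moved: black eye loupe with a steel rim, 31 mm across, 38 mm high, loose. Origin: centre of its underside.
Things that resemble listed ones, but are neither listed nor needed, are in the scene too. Leave any pink look-alike of the tray_small_round alone.

How it is judged:
At the end, for the whole second after the job is handed in: Each piece is in the tray of its shape: its centre within 15 mm of the tray's centre, its underside on the pocket floor (less than 6 mm above the tray's underside, the rim being at 9 mm), upright or flat to 0.08 rad and at rest; the jar and the loupe still stand within 30 mm of where they began (horizontal distance between disc and tray_large_round below 0.015 m and z of disc in the frame of tray_large_round below 0.006 m and angle between each of disc, thumb_ring, plaque, seal's own z axis and vertical below 0.08 rad and linear speed of each of disc, thumb_ring, plaque, seal below 0.02 m/s and horizontal distance between thumb_ring and tray_small_round below 0.015 m and z of thumb_ring in the frame of tray_small_round below 0.006 m and horizontal distance between plaque and tray_oblong below 0.015 m and z of plaque in the frame of tray_oblong below 0.006 m and horizontal distance between seal and tray_square below 0.015 m and z of seal in the frame of tray_square below 0.006 m and distance of each of jar, loupe from where it was at the start of the episode below 0.03 m and angle between each of jar, loupe's own z axis and vertical below 0.1 rad); the robot touches nothing.
It fails at once if a jade piece is dropped or flung (moves free of the fingers at over 0.7 m/s, a fall of 25 mm) ((linear speed of disc above 0.7 m/s and contact force between disc and the fingers below 0.05 N) or (linear speed of thumb_ring above 0.7 m/s and contact force between thumb_ring and the fingers below 0.05 N) or (linear speed of plaque above 0.7 m/s and contact force between plaque and the fingers below 0.05 N) or (linear speed of seal above 0.7 m/s and contact force between seal and the fingers below 0.05 N)).
It fails at once if the jar or the loupe is pushed more than 30 mm or knocked over ((distance of jar from where it was at the start of the episode above 0.03 m or angle between jar's own z axis and vertical above 0.5 rad) or (distance of loupe from where it was at the start of the episode above 0.03 m or angle between loupe's own z axis and vertical above 0.5 rad)).
It also fails if it takes over 104 s, if anything falls off the work surface, if the arm or the gripper's body presses on something with over 40 N, if the wrist force passes 120 N, or if a joint passes its speed limit or range.

ROBOT

A 7-joint arm with a two-finger parallel gripper is mounted at the origin on the work surface. World frame = base frame: x ahead of the robot, y to its left, z up, the work surface at z = 0. Lengths are in m, angles in rad, forces in N, time in s.
With the tool pointing down it reaches from about 0.4 to 0.85 m from the base axis. Payload 10.4 kg.
Tool frame: the origin (TCP) lies at the very end of the fingers, on their centre line; the grasp point (between the pads) lies 19 mm behind it; z points along the fingers, y is the line along which they close (so a half turn about z gives the same grasp; the last joint's range is limited). The gripper opens to 87 mm and grips with 3 to 60 N. Pads are 19 mm wide; open, the fingers measure 117 mm over their backs; the gripper's body (75 mm by 190 mm) begins 51 mm behind the grasp point.
Start: joints at [1.228, 0.332, -0.065, 1.46, 0.022, 1.35, -0.088], TCP at [0.197, -0.593, 0.223] pointing down, gripper open.
Joint ranges: [-2.6, 2.6], [-0.5, 2.12], [-1.47, 1.34], [0.16, 2.42], [-1.27, 4.41], [0.06, 2.06], [-2.6, 2.6]. Speed limits (rad/s): [2.22, 2.22, 2.79, 2.79, 3.14, 3.14, 3.14].

INTERFACE

Orientations are given as a unit quaternion [x, y, z, w].
In Python, from bench import * gives the robot as it stands.
- The arm moves only by the tool step_arm, never from a script. Its arguments are lists of equal length, an entry for each row: "delta_pos": the shift along the world's x, y, z in units of 25 mm (1.0 is 25 mm), a list of three; "turn": the turn about the world's z in units of 0.12 rad (1.0 is 0.12 rad). In form: {"delta_pos": [[tx, ty, tz], ...], "turn": [turn, ...]}. A call has 1 to 12 rows; each row shifts and turns the commanded pose from where the row before left it; what a row does not reach is not made up. A row lasts 1/10 s, in which the tool goes at most 50 mm and 8.59 degrees, less where a joint would pass 70% of its speed; a pose out of reach is approached as far as the arm can. A call with a number of a shift or a turn outside -1 to 1 is refused whole. A call with a gripper value outside its range is refused whole. "grip" is the closure, from 0 (fully open) to 1 (shut), set as the call begins (left out, the last holds). The fingers move at their own pace and stop on an object; "newtons" is the grip in N (left out, the last holds). Time passes only in rows, so rows that do not move let the fingers close. It gives the time, the measured TCP pose, the force, the opening and the grip force at its end, in the units of the state.
- read_state(): the state, without advancing time (a new reading comes with each control period).
- camera(name): name is "scene" or "top" or "wrist"; returns a dict with "image" (384x512x3 uint8, red, green, blue), "z_map" (384x512 float32, m along the optical axis (not along the pixel's ray), 0 where there is no reading), "mtx" (3x3 intrinsics, pixels), "view" (4x4, takes a point from world to camera coordinates). Camera axes: x right, y up, looking along -z (the intrinsics and any distortion apply to the point x, -y, -z); pixel columns grow to the right and rows downward; lengths in m; the calibration is good to about 2 mm. A picture is of the moment at which its call begins.
- close_job(): hands the job in; it is judged then, once.
The state is a dict: "time": time; "joint_positions": joint angles; "joint_vel": joint speeds; "joint_torque": joint torques, N m; "ee_pos": TCP position; "eef_rot": TCP orientation; "ft_force": force on the tool from outside, world axes, zero at the start; "torque": the same for the moment, N m; "width": finger opening in m; "grip_force": force on a finger pad.
Only numpy, scipy, OpenCV 4.12 (cv2) and the standard library are available. Lean on these libraries where they do the work, as an engineer would, in place of code of your own. Each camera call takes 0.05 s, during which the arm holds its last target. There are 200 camera calls.

## Working session

There is one attempt and no reset: what is moved stays moved. The work goes in short steps, Python scripts to look and compute and a tool call to move; the robot and the scene stay as the last step left them, time stands still between calls to the robot, and variables do not carry over. Pictures are saved under pics/ and viewed, at most 14 in all, crops included, and the job is handed in when it is done.

Besides the shell and the picture viewer there is one more tool, called as name(argument=value, ...) on one line, values as JSON. step_arm: Moves the arm, as the interface text tells. Shifts and turns lie within -1 to 1; 1 stands for 25 mm of shift or 0.12 rad of turn. Its arguments: {"type":"object","properties":{"delta_pos":{"type":"array"},"turn":{"type":"array"},"grip":{"type":"number"},"newtons":{"type":"number"}},"required":["delta_pos","turn"]}

```bash
ls; mkdir -p pics; cat > h.py <<'E'
from bench import *
import numpy as np, cv2
def snap(name,fn=None):
    c=camera(name)
    if fn: cv2.imwrite('pics/'+fn,c['image'][...,::-1])
    return c
def world(c):
    z=c['z_map'];K=c['mtx'];h,w=z.shape
    u,v=np.meshgrid(np.arange(w),np.arange(h))
    p=np.stack([(u-K[0,2])/K[0,0]*z,-(v-K[1,2])/K[1,1]*z,-z,np.ones_like(z)],-1)
    return (p@np.linalg.inv(c['view']).T)[...,:3]
E
python3 - <<'E'
from h import *
s=read_state();print({k:np.round(v,3) for k,v in s.items()})
for n in('top','scene'):
    c=snap(n,n+'0.png');np.savez(n+'0.npz',**c)
    print(n,c['mtx'],np.linalg.inv(c['view'])[:3].round(3))
E
```

```text
pics
{'time': np.float64(0.0), 'joint_positions': array([ 1.228,  0.333, -0.065,  1.461,  0.022,  1.35 , -0.088]), 'joint_vel': array([ 0.001,  0.   , -0.003,  0.002,  0.001,  0.001,  0.002]), 'joint_torque': array([-1.0000e-03, -6.2326e+01,  2.4000e-02, -3.8990e+01, -6.1000e-02,
        4.0000e-02,  0.0000e+00]), 'ee_pos': array([ 0.196, -0.593,  0.222]), 'eef_rot': array([ 0.987,  0.159, -0.   , -0.001]), 'ft_force': array([-1.047, -0.52 , -0.428]), 'torque': array([-0.017, -0.037, -0.029]), 'grip_force': np.float64(0.0), 'width': np.float64(0.087)}
top [[441.35081514   0.         260.75216054]
 [  0.         441.35081514 190.81326705]
 [  0.           0.           1.        ]] [[-0.015  0.981 -0.195  0.243]
 [-1.    -0.016 -0.003  0.027]
 [-0.006  0.195  0.981  1.449]]
scene [[489.07326545   0.         264.80082115]
 [  0.         489.07326545 191.93975291]
 [  0.           0.           1.        ]] [[ 0.836 -0.407  0.368  0.953]
 [ 0.548  0.643 -0.535 -0.596]
 [-0.019  0.649  0.76   0.954]]
```

View pics/top0.png

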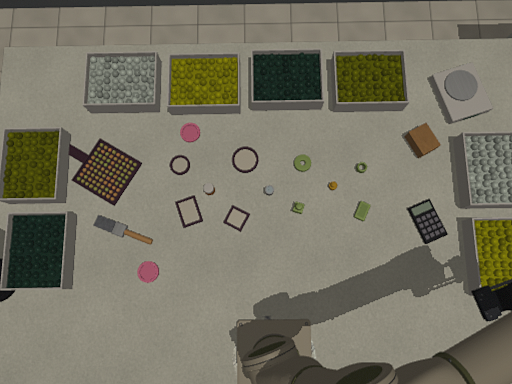

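View pics/scene0.png

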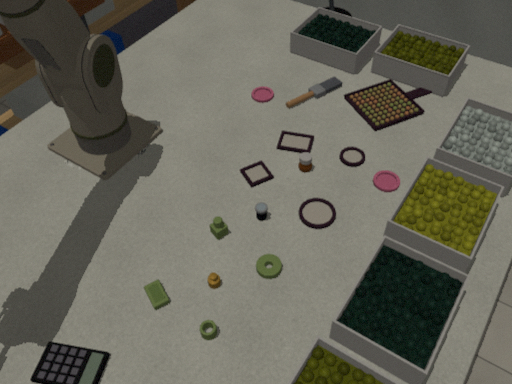

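The top view shows the disc at (302,162), ring (361,167), plaque (362,211) and seal (298,208). The trays are large round (245,159), small round (180,164), oblong (189,211) and square (237,218). The jar is at (208,188), the loupe at (269,190), and there is a small orange distractor at (333,185). I'll measure these from both cameras.

```bash
cat > m.py <<'E'
from h import *
for n in('top','scene'):
    c=dict(np.load(n+'0.npz'));W=world(c);im=c['image'].astype(int)
    hsv=cv2.cvtColor(c['image'],cv2.COLOR_RGB2HSV);H,S,V=[hsv[...,i].astype(int) for i in range(3)]
    roi=(W[...,0]>.3)&(W[...,0]<.85)&(abs(W[...,1])<.45)
    for nm,m in(('green',(H>32)&(H<50)&(S>70)&(V>60)),('plum',(V<75)&((H>135)|(H<8))),):
        k,l,st,ce=cv2.connectedComponentsWithStats((m&roi).astype(np.uint8))
        for i in range(1,k):
            if st[i,4]<30: continue
            q=W[l==i];top=q[q[:,2]>np.percentile(q[:,2],90)-.006]
            r=cv2.minAreaRect(top[:,:2].astype(np.float32)*1000)
            print(n,nm,ce[i].round(0),st[i,4],'ctr',np.round(r[0],0),'size',np.round(r[1],0),'ang',round(r[2],1),'z',np.percentile(q[:,2],[10,90,99]).round(3))
    for nm,px in(('jar',(208,188) if n=='top' else (305,159)),('loupe',(269,190) if n=='top' else (261,207))): print(n,nm,W[px[1]-1,px[0]].round(3))
E
python3 m.py
```

```text
top green [302. 163.] 209 ctr [ 623. -109.] size [54. 52.] ang 86.1 z [0.011 0.02  0.024]
top green [362. 167.] 52 ctr [ 605. -304.] size [28. 30.] ang 1.6 z [0.013 0.03  0.032]
top green [362. 211.] 195 ctr [ 458. -298.] size [35. 58.] ang 65.0 z [0.012 0.02  0.022]
top green [298. 207.] 95 ctr [470. -89.] size [16. 19.] ang 86.5 z [0.025 0.054 0.056]
top plum [245. 159.] 140 ctr [639.  84.] size [85. 87.] ang 89.1 z [0.004 0.013 0.016]
top plum [180. 165.] 108 ctr [625. 302.] size [62. 63.] ang 26.7 z [0.005 0.013 0.016]
top plum [138. 165.] 34 ctr [626. 442.] size [15. 30.] ang 89.0 z [0.003 0.013 0.018]
top plum [189. 212.] 172 ctr [467. 269.] size [90. 67.] ang 18.5 z [0.005 0.012 0.015]
top plum [236. 218.] 136 ctr [441. 113.] size [63. 64.] ang 62.1 z [0.004 0.013 0.017]
top jar [0.538 0.202 0.045]
top loupe [0.53  0.004 0.035]
scene green [217. 226.] 186 ctr [470. -90.] size [20. 16.] ang 73.4 z [0.019 0.053 0.056]
scene green [268. 266.] 449 ctr [ 623. -110.] size [57. 54.] ang 56.9 z [0.012 0.02  0.022]
scene green [156. 294.] 408 ctr [ 457. -300.] size [35. 59.] ang 64.6 z [0.015 0.02  0.023]
scene green [208. 329.] 172 ctr [ 603. -306.] size [32. 31.] ang 72.7 z [0.009 0.029 0.03 ]
scene plum [375. 127.] 46 ctr [624. 448.] size [18. 31.] ang 63.8 z [0.006 0.014 0.018]
scene plum [295. 142.] 243 ctr [471. 252.] size [ 90. 110.] ang 18.8 z [0.005 0.013 0.015]
scene plum [352. 157.] 183 ctr [624. 304.] size [69. 63.] ang 52.9 z [0.005 0.013 0.015]
scene plum [257. 174.] 234 ctr [440. 113.] size [67. 67.] ang 62.4 z [0.005 0.013 0.015]
scene plum [317. 214.] 308 ctr [639.  82.] size [88. 88.] ang 10.1 z [0.005 0.013 0.014]
scene jar [0.538 0.196 0.046]
scene loupe [0.528 0.004 0.044]
```

step_arm(delta_pos=[[0.87,0.98,-0.33],[0.87,0.98,-0.33],[0.87,0.98,-0.33],[0.87,0.98,-0.33],[0.87,0.98,-0.33],[0.87,0.98,-0.33],[0.87,0.98,-0.33],[0.87,0.98,-0.33],[0.87,0.98,-0.33],[0.87,0.98,-0.33],[0.87,0.98,-0.33],[0.87,0.98,-0.33]], turn=[-0.525,-0.525,-0.525,-0.525,-0.525,-0.525,-0.525,-0.525,-0.525,-0.525,-0.525,-0.525], grip=0, newtons=15)

```text
time: 1.3
ee_pos: [0.458, -0.2981, 0.123]
eef_rot: [0.976, -0.218, -0.0, -0.0]
ft_force: [0.2, -1.2, -0.9]
width: 0.087
grip_force: 0.0
```

step_arm(delta_pos=[[0,0,0],[0,0,0]], turn=[0,0])

```text
time: 1.5
ee_pos: [0.4575, -0.2987, 0.1231]
eef_rot: [0.977, -0.215, -0.001, -0.0]
ft_force: [-0.1, -1.3, -0.2]
width: 0.0868
grip_force: 0.0
```

```bash
cat > w.py <<'E'
import sys
from h import *
fn=sys.argv[1] if len(sys.argv)>1 else None
s=read_state();q=s['eef_rot'];print('t',round(float(s['time']),2),s['ee_pos'].round(4),'yaw',round(np.degrees(2*np.arctan2(q[1],q[0])),1))
c=snap('wrist',fn);W=world(c)
hsv=cv2.cvtColor(c['image'],cv2.COLOR_RGB2HSV);H,S,V=[hsv[...,i].astype(int) for i in range(3)]
if fn: print(np.linalg.inv(c['view'])[:3].round(3), c['mtx'][0])
for nm,m in(('green',(H>32)&(H<50)&(S>70)&(V>50)),('plum',(V<75)&((H>135)|(H<8))&(W[...,2]<.03))):
    k,l,st,ce=cv2.connectedComponentsWithStats(m.astype(np.uint8))
    for i in range(1,k):
        if st[i,4]<300: continue
        p=W[l==i];zt=np.percentile(p[:,2],90);top=p[(p[:,2]>zt-.004)]
        r=cv2.minAreaRect(top[:,:2].astype(np.float32)*1000)
        print(nm,ce[i].round(0),st[i,4],'ctr',np.round(r[0],1),'size',np.round(r[1],1),'ang',round(r[2],1),'z',np.percentile(p[:,2],[5,50,90,99]).round(4))
E
python3 w.py w1.png
```

```text
t 1.5 [ 0.4575 -0.2987  0.1231] yaw -24.9
[[-0.421  0.871  0.254  0.527]
 [-0.907 -0.404 -0.118 -0.331]
 [ 0.    -0.28   0.96   0.285]] [273.68737116   0.         258.77705196]
green [195.  44.] 1160 ctr [ 572.5 -316.2] size [95.7 32. ] ang 20.9 z [0.0053 0.0246 0.0261 0.0271]
green [ 20. 121.] 2302 ctr [ 564.6 -209.2] size [249.1  56.5] ang 60.1 z [0.003  0.015  0.0162 0.0171]
green [259. 189.] 1950 ctr [ 478.2 -308.9] size [ 34.7 107.4] ang 65.8 z [0.0135 0.0157 0.0167 0.0175]
plum [462. 137.] 2980 ctr [ 419.4 -509.7] size [130.   79.9] ang 22.7 z [0.0117 0.0138 0.0149 0.016 ]
```

View pics/w1.png

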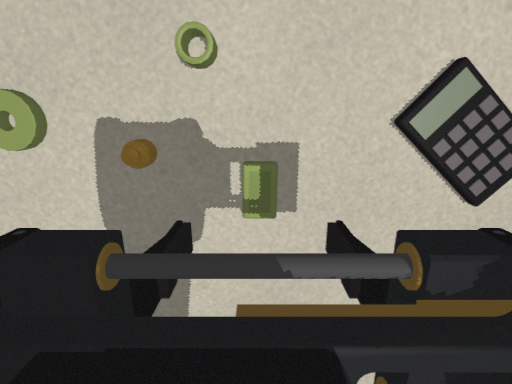

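```bash
sed -i "s/p=W\[l==i\];zt=.*/p=W[l==i];zt=np.percentile(p[:,2],90);top=p[abs(p[:,2]-zt)<.003];md=np.median(top,0);top=top[np.linalg.norm((top-md)[:,:2],axis=1)<.055]/" w.py; python3 w.py
```

```text
t 1.55 [ 0.457  -0.2998  0.1234] yaw -25.0
green [193.  44.] 1170 ctr [ 602.2 -304.7] size [32.7 32.2] ang 21.3 z [0.0055 0.0246 0.0262 0.027 ]
green [ 20. 122.] 2219 ctr [ 614.2 -118.2] size [33.6 56.7] ang 48.9 z [0.0032 0.015  0.0163 0.0173]
green [258. 189.] 1956 ctr [ 456.3 -299. ] size [34.9 59.3] ang 64.0 z [0.0136 0.0158 0.0167 0.0175]
plum [460. 136.] 2822 ctr [ 424.7 -507. ] size [108.7  78.9] ang 22.0 z [0.0119 0.0137 0.0148 0.0157]
```

step_arm(delta_pos=[[0,0,-0.7],[0,0,-0.8],[0,0,-0.8],[0,0,-0.8],[0,0,-0.6],[0,0,-0.5],[0,0,-0.4],[0,0,0],[0,0,0]], turn=[0,0,0,0,0,0,0,0,0])

```text
time: 2.5
ee_pos: [0.4577, -0.2996, 0.0089]
eef_rot: [0.976, -0.216, 0.0, 0.0]
ft_force: [0.7, -0.5, 0.4]
width: 0.0871
grip_force: 0.0
```

step_arm(delta_pos=[[0,0,0],[0,0,0],[0,0,0],[0,0,0],[0,0,0],[0,0,0],[0,0,0],[0,0,0],[0,0,0],[0,0,0]], turn=[0,0,0,0,0,0,0,0,0,0], grip=1, newtons=15)

```text
time: 3.5
ee_pos: [0.4575, -0.2993, 0.0086]
eef_rot: [0.976, -0.216, -0.0, 0.0]
ft_force: [-0.6, -0.2, -0.3]
width: 0.0359
grip_force: 15.0
```

step_arm(delta_pos=[[0,0,0.2],[0,0,0.4],[0,0,0.6],[0,0,0.7],[0,0,0.7],[0,0,0.6],[0,0,0.3],[0,0,0.1],[0,0,0]], turn=[0,0,0,0,0,0,0,0,0])

```text
time: 4.4
ee_pos: [0.4574, -0.2993, 0.0986]
eef_rot: [0.976, -0.216, -0.0, 0.0]
ft_force: [-0.4, -0.5, -0.4]
width: 0.0358
grip_force: 15.0
```

step_arm(delta_pos=[[0,0.4,0],[0,0.8,0],[0,1,0],[0,1,0],[0,1,0],[0,1,0],[0,1,0],[0,1,0],[0,1,0],[0,1,0],[0,1,0],[0,1,0]], turn=[0.28,0.28,0.28,0.28,0.28,0.28,0.28,0.28,0.28,0.28,0.28,0.28])

```text
time: 5.6
ee_pos: [0.4575, -0.0172, 0.0986]
eef_rot: [1.0, -0.015, 0.0, 0.0]
ft_force: [-0.1, 0.5, -0.9]
width: 0.0358
grip_force: 15.0
```

step_arm(delta_pos=[[0.05,1,0],[0.05,1,0],[0.05,1,0],[0.05,1,0],[0.05,1,0],[0.05,1,0],[0.05,1,0],[0.05,1,0],[0,1,0],[0,0.9,0],[0,0.6,0],[0,0,0]], turn=[0.28,0.28,0.28,0.28,0.28,0.28,0.28,0.28,0.28,0.28,0.2,0])

```text
time: 6.8
ee_pos: [0.4666, 0.246, 0.0986]
eef_rot: [0.986, 0.165, -0.0, -0.001]
ft_force: [0.8, -1.1, -1.2]
width: 0.0361
grip_force: 15.0
```

```bash
python3 w.py w2.png
```

```text
t 6.8 [0.4666 0.246  0.0986] yaw 19.0
[[ 0.325  0.908  0.265  0.539]
 [-0.946  0.313  0.089  0.27 ]
 [-0.002 -0.279  0.96   0.26 ]] [273.68737116   0.         258.77705196]
green [259. 222.] 3500 ctr [476.4 249. ] size [37.2 35.5] ang 19.1 z [0.1009 0.1057 0.1066 0.1073]
plum [12. 15.] 374 ctr [545.  487.4] size [ 5.4 35.7] ang 60.6 z [0.0013 0.0052 0.0073 0.0083]
plum [456.  75.] 599 ctr [624.3 113.3] size [83.3 30.3] ang 26.7 z [0.0016 0.0065 0.0089 0.01  ]
plum [225. 170.] 1749 ctr [475.  275.9] size [68.5 67.1] ang 19.0 z [0.0049 0.0086 0.0095 0.0102]
```

View pics/w2.png

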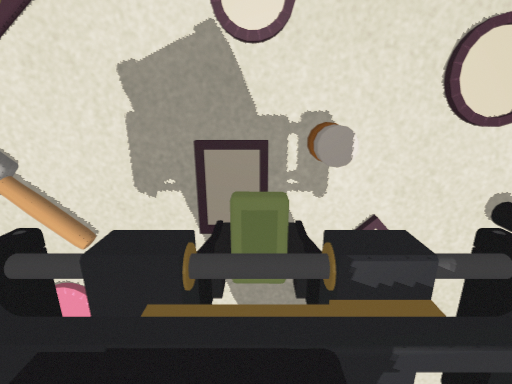

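step_arm(delta_pos=[[0,0.5,0],[0,0.4,-0.5],[0,0.07,-0.8],[0,0,-0.7],[0,0,0],[0,0,0]], turn=[0,0,0,0,0,0])

```text
time: 7.45
ee_pos: [0.4676, 0.2673, 0.0489]
eef_rot: [0.987, 0.162, -0.0, 0.0]
ft_force: [-0.3, 0.7, 0.5]
width: 0.0357
grip_force: 15.0
```

```bash
python3 w.py w3.png
```

```text
t 7.45 [0.4676 0.2673 0.0489] yaw 18.7
[[ 0.32   0.91   0.265  0.54 ]
 [-0.947  0.308  0.089  0.291]
 [-0.    -0.28   0.96   0.211]] [273.68737116   0.         258.77705196]
green [259. 222.] 3507 ctr [477.4 270.3] size [37.1 35.8] ang 19.1 z [0.0507 0.056  0.0568 0.0576]
plum [247. 178.] 2047 ctr [480.6 278. ] size [58.  67.6] ang 19.4 z [0.006  0.0086 0.0095 0.0101]
```

View pics/w3.png

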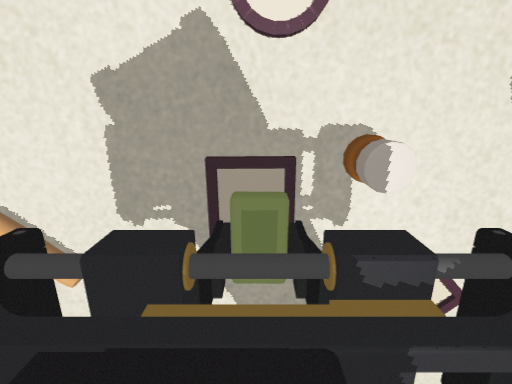

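step_arm(delta_pos=[[-0.08,0.23,0],[0,0,-0.4],[0,0,-0.4],[0,0,-0.3],[0,0,-0.2],[0,0,-0.1],[0,0,0],[0,0,0]], turn=[0,0,0,0,0,0,0,0])

```text
time: 8.3
ee_pos: [0.4656, 0.2733, 0.0137]
eef_rot: [0.987, 0.163, 0.0, -0.0]
ft_force: [-0.3, -0.1, -0.5]
width: 0.0358
grip_force: 15.0
```

step_arm(delta_pos=[[0,0,-0.03],[0,0,-0.02],[0,0,0],[0,0,0]], turn=[0,0,0,0])

```text
time: 8.7
ee_pos: [0.4657, 0.2733, 0.0126]
eef_rot: [0.987, 0.163, 0.0, 0.0]
ft_force: [-0.4, 0.1, 1.8]
width: 0.0359
grip_force: 15.0
```

step_arm(delta_pos=[[0,0,0],[0,0,0],[0,0,0],[0,0,0],[0,0,0],[0,0,0.1],[0,0,0.4],[0,0,0.7],[0,0,0.8],[0,0,0.8],[0,0,0.8],[0,0,0.6]], turn=[0,0,0,0,0,0,0,0,0,0,0,0], grip=0)

```text
time: 9.9
ee_pos: [0.4658, 0.2736, 0.1194]
eef_rot: [0.987, 0.163, 0.001, -0.0]
ft_force: [-0.2, 0.5, -0.6]
width: 0.0874
grip_force: 0.0
```

```bash
python3 w.py; cat > seal.py <<'E'
from h import *
c=snap('scene');W=world(c);hsv=cv2.cvtColor(c['image'],cv2.COLOR_RGB2HSV)
m=cv2.inRange(hsv,(32,70,50),(50,255,255))>0
a=m&(np.linalg.norm(W[...,:2]-[.467,.271],axis=-1)<.05);q=W[a];r=cv2.minAreaRect(q[q[:,2]>.018][:,:2].astype(np.float32)*1000);print('plaque',r,np.percentile(q[:,2],90))
y,x=217-192+0,0
im=c['image'][180:280,180:260];cv2.imwrite('pics/sealcrop.png',cv2.resize(im,None,fx=6,fy=6,interpolation=cv2.INTER_CUBIC)[...,::-1])
E
python3 seal.py
```

```text
t 9.9 [0.4658 0.2736 0.1194] yaw 18.7
green [259. 192.] 2043 ctr [464.6 272.3] size [59.  34.6] ang 17.8 z [0.0179 0.0198 0.0207 0.0216]
plum [40. 37.] 3027 ctr [544.8 513.7] size [ 48.8 106.3] ang 58.5 z [0.0048 0.0075 0.0087 0.0136]
plum [477.  86.] 1538 ctr [626.7 104.4] size [87.4 47. ] ang 32.7 z [0.0035 0.0083 0.0094 0.0102]
plum [258. 189.] 2030 ctr [464.2 272.3] size [92.3 67.6] ang 19.0 z [0.0073 0.0087 0.0096 0.0103]
plaque ((464.4889221191406, 270.4065856933594), (57.78656768798828, 36.80745315551758), 17.874313354492188) 0.023806258364773902
```

View pics/sealcrop.png

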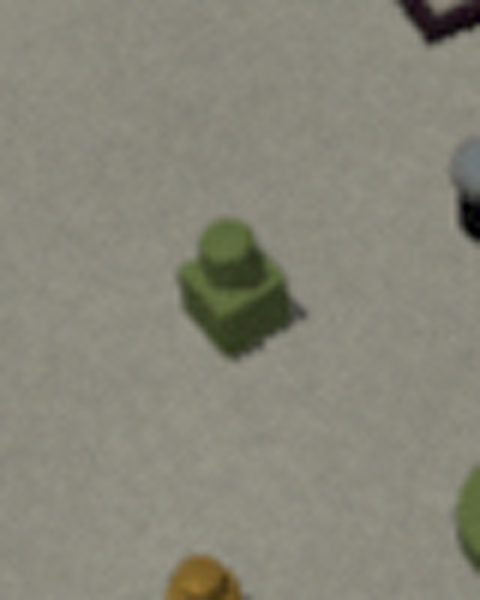

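The plaque lies flat in the oblong tray: its centre is within 1 mm and its top at about 20 mm. In the crop the seal's block is turned roughly 45° in the image, with its front bottom corner near (234,357). I'll look at it from above.

step_arm(delta_pos=[[0,-0.5,0.2],[0,-1,0.3],[0,-1,0.3],[0,-1,0],[0,-1,0],[0,-1,0],[0,-1,0],[0,-1,0],[0,-1,0],[0,-1,0],[0,-1,0],[0,-1,0]], turn=[0,0,0,0,0,0,0,0,0,0,0,0])

```text
time: 11.2
ee_pos: [0.4644, -0.0162, 0.1366]
eef_rot: [0.987, 0.162, -0.001, -0.0]
ft_force: [0.8, -0.7, 0.1]
width: 0.0872
grip_force: 0.0
```

step_arm(delta_pos=[[0.05,-1,0],[0.05,-1,0],[0.05,-0.7,0],[0,-0.3,0],[0,0,0],[0,0,0]], turn=[0,0,0,0,0,0])

```text
time: 11.8
ee_pos: [0.4689, -0.0886, 0.137]
eef_rot: [0.987, 0.163, -0.0, -0.0]
ft_force: [-0.4, 0.2, 0.8]
width: 0.0872
grip_force: 0.0
```

```bash
sed -i "s/        print(nm,ce/        if nm=='green' and zt>.035:\n            b=p[abs(p[:,2]-.030)<.004];print('block',cv2.minAreaRect(b[:,:2].astype(np.float32)*1000))\n        print(nm,ce/" w.py; python3 w.py w4.png; python3 - <<'E'
import cv2
i=cv2.imread('pics/w4.png')[120:240,190:330];cv2.imwrite('pics/w4c.png',cv2.resize(i,None,fx=5,fy=5,interpolation=cv2.INTER_CUBIC))
E
```

```text
t 11.8 [ 0.4689 -0.0886  0.137 ] yaw 18.8
[[ 0.322  0.909  0.265  0.541]
 [-0.947  0.309  0.089 -0.064]
 [-0.001 -0.28   0.96   0.299]] [273.68737116   0.         258.77705196]
green [331.  43.] 3148 ctr [ 622.  -108.1] size [56.1 56.6] ang 75.7 z [0.0125 0.0155 0.0165 0.0176]
green [495. 133.] 1078 ctr [ 598.3 -297.3] size [32.8 18.5] ang 30.8 z [0.003  0.0159 0.0256 0.0267]
block ((469.1549377441406, -88.65933990478516), (31.60160255432129, 31.417503356933594), 72.01211547851562)
green [259. 188.] 1073 ctr [469.2 -88.5] size [20.1 20.1] ang 19.0 z [0.0123 0.0302 0.0519 0.0531]
plum [143.   3.] 312 ctr [598.   70.8] size [ 5.5 40.4] ang 19.0 z [0.0018 0.0081 0.0094 0.0103]
plum [ 70. 148.] 2016 ctr [439.2 114.6] size [65.9 66.6] ang 62.4 z [0.0027 0.0084 0.0095 0.0103]
```

View pics/w4c.png

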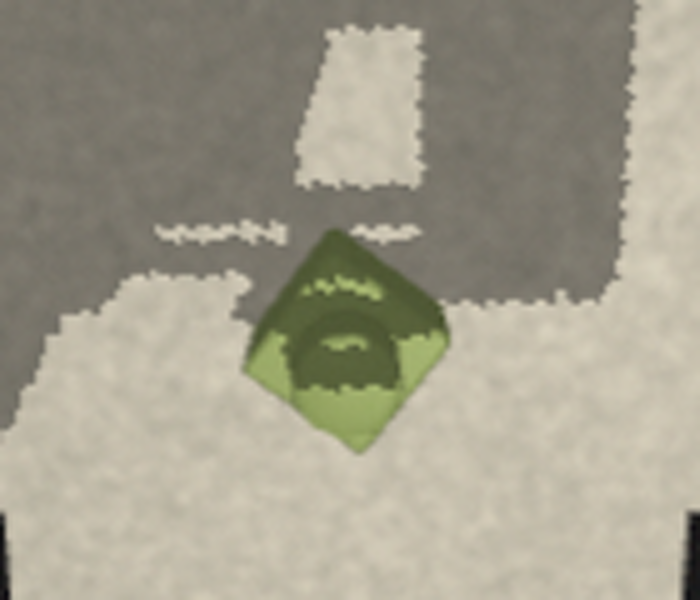

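step_arm(delta_pos=[[0,0,0],[0,0,0],[0,0,0],[0,0,0],[0,0,0],[0,0,0],[0,0,0],[0,0,0],[0,0,0],[0,0,0],[0,0,0],[0,0,0]], turn=[0.6,0.8,0.8,0.8,0.8,0.8,0.8,0.8,0.8,0.74,0,0])

```text
time: 13.05
ee_pos: [0.4693, -0.0887, 0.1373]
eef_rot: [0.81, 0.587, 0.0, 0.0]
ft_force: [-0.4, -0.1, -0.2]
width: 0.087
grip_force: 0.0
```

step_arm(delta_pos=[[0,0,-0.6],[0,0,-0.8],[0,0,-0.8],[0,0,-0.8],[0,0,-0.7],[0,0,-0.6],[0,0,-0.5],[0,0,-0.28],[0,0,0],[0,0,0]], turn=[0,0,0,0,0,0,0,0,0,0])

```text
time: 14.05
ee_pos: [0.4696, -0.0893, 0.0108]
eef_rot: [0.809, 0.587, 0.0, 0.0]
ft_force: [-0.1, 0.0, -0.1]
width: 0.0871
grip_force: 0.0
```

step_arm(delta_pos=[[0,0,0],[0,0,0],[0,0,0],[0,0,0],[0,0,0],[0,0,0],[0,0,0],[0,0,0],[0,0,0],[0,0,0]], turn=[0,0,0,0,0,0,0,0,0,0], grip=1, newtons=15)

```text
time: 15.05
ee_pos: [0.4692, -0.0893, 0.0103]
eef_rot: [0.809, 0.587, 0.0, -0.0]
ft_force: [-0.1, 0.4, -0.1]
width: 0.0316
grip_force: 15.0
```

step_arm(delta_pos=[[0,0,0.2],[0,0,0.4],[0,0,0.6],[0,0,0.7],[0,0,0.7],[0,0,0.6],[0,0,0.3],[0,0,0.1],[0,0,0]], turn=[0,0,0,0,0,0,0,0,0])

```text
time: 15.95
ee_pos: [0.4692, -0.0894, 0.1004]
eef_rot: [0.809, 0.587, 0.0, 0.0]
ft_force: [0.3, 0.3, -1.1]
width: 0.0319
grip_force: 15.0
```

step_arm(delta_pos=[[-0.1,0.4,0],[-0.1,0.8,0],[-0.15,1,0],[-0.15,1,0],[-0.15,1,0],[-0.15,1,0],[-0.15,1,0],[-0.12,0.9,0],[-0.1,0.7,0],[0,0.32,0],[0,0,0],[0,0,0]], turn=[-0.14,-0.14,-0.14,-0.14,-0.14,-0.14,-0.14,-0.14,-0.14,-0.14,0,0])

```text
time: 17.15
ee_pos: [0.4397, 0.1132, 0.0998]
eef_rot: [0.856, 0.518, -0.0, -0.0]
ft_force: [-0.2, -0.1, -0.6]
width: 0.0318
grip_force: 15.0
```

step_arm(delta_pos=[[0,0,-0.4],[0,0,-0.8],[0,0,-0.7],[0,0,-0.3],[0,0,0],[0,0,0]], turn=[0,0,0,0,0,0])

```text
time: 17.75
ee_pos: [0.4402, 0.1136, 0.0456]
eef_rot: [0.856, 0.517, 0.0, -0.0]
ft_force: [0.8, 0.5, -0.6]
width: 0.032
grip_force: 15.0
```

```bash
python3 w.py w5.png
```

```text
t 17.75 [0.4402 0.1136 0.0456] yaw 62.3
[[ 0.885  0.446  0.13   0.476]
 [-0.465  0.85   0.246  0.181]
 [-0.001 -0.279  0.96   0.207]] [273.68737116   0.         258.77705196]
green [163.  15.] 2087 ctr [446.8 257. ] size [22.  44.5] ang 62.5 z [0.0099 0.0193 0.0205 0.0215]
block ((0.0, 0.0), (0.0, 0.0), 0.0)
green [259. 231.] 2422 ctr [444.3 121.3] size [ 5.8 18.7] ang 61.8 z [0.0417 0.0645 0.0777 0.0856]
plum [211.  37.] 435 ctr [464.7 237.5] size [68.   2.6] ang 19.0 z [0.0009 0.0052 0.0086 0.0097]
plum [469. 119.] 821 ctr [609.5 101.8] size [80.5 26.2] ang 59.6 z [0.001  0.0054 0.0084 0.0093]
plum [256. 187.] 1857 ctr [444.  124.1] size [46.1 65.4] ang 61.9 z [0.0049 0.0086 0.0094 0.0101]
```

View pics/w5.png

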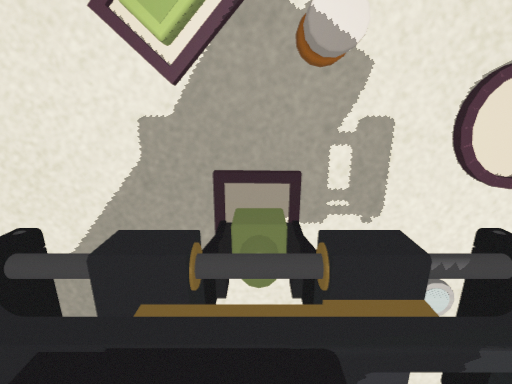

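step_arm(delta_pos=[[-0.03,0.06,0],[0,0,-0.3],[0,0,-0.4],[0,0,-0.3],[0,0,-0.16],[0,0,-0.06],[0,0,0],[0,0,0]], turn=[0,0,0,0,0,0,0,0])

```text
time: 18.6
ee_pos: [0.4394, 0.1153, 0.0149]
eef_rot: [0.856, 0.518, 0.0, 0.0]
ft_force: [-0.1, 0.1, -0.0]
width: 0.0317
grip_force: 15.0
```

step_arm(delta_pos=[[0,0,-0.03],[0,0,-0.02],[0,0,0],[0,0,0]], turn=[0,0,0,0])

```text
time: 19.0
ee_pos: [0.4395, 0.1152, 0.0142]
eef_rot: [0.856, 0.517, 0.0, 0.0]
ft_force: [-4.4, -0.5, 9.7]
width: 0.0319
grip_force: 15.0
```

step_arm(delta_pos=[[0,0,0],[0,0,0],[0,0,0],[0,0,0],[0,0,0],[0,0,0.1],[0,0,0.4],[0,0,0.7],[0,0,1],[0,0,1],[0,0,1],[0,0,0.8]], turn=[0,0,0,0,0,0,0,0,0,0,0,0], grip=0)

```text
time: 20.2
ee_pos: [0.4395, 0.1155, 0.1409]
eef_rot: [0.856, 0.518, 0.001, 0.0]
ft_force: [1.1, 0.4, 0.8]
width: 0.0872
grip_force: 0.0
```

```bash
python3 w.py
```

```text
t 20.2 [0.4395 0.1155 0.1409] yaw 62.4
green [204.  31.] 2797 ctr [464.1 272.1] size [59.2 35.3] ang 18.4 z [0.0166 0.0196 0.0207 0.0215]
block ((439.76007080078125, 115.20384216308594), (32.5730094909668, 30.622791290283203), 61.48978042602539)
green [259. 188.] 1064 ctr [439.4 115.4] size [20.8 20. ] ang 62.0 z [0.0167 0.0343 0.0559 0.057 ]
plum [231.  52.] 1068 ctr [472.4 248.8] size [91.5 19. ] ang 19.5 z [0.0046 0.0086 0.0095 0.0102]
plum [440. 120.] 1987 ctr [638.   85.7] size [88.4 90.5] ang 52.6 z [0.0061 0.0084 0.0094 0.0101]
plum [247. 163.] 538 ctr [445.7 128.6] size [35.9 64.2] ang 61.3 z [0.0058 0.0085 0.0095 0.0102]
```

step_arm(delta_pos=[[0.4,-0.5,0],[0.7,-0.8,0],[0.7,-0.8,0],[0.7,-0.8,0],[0.7,-0.8,0],[0.7,-0.8,0],[0.7,-0.8,0],[0.7,-0.8,0],[0.7,-0.8,0],[0.6,-0.8,0],[0.4,-0.7,0],[0.3,-0.55,0]], turn=[0,0,0,0,0,0,0,0,0,0,0,0])

```text
time: 21.45
ee_pos: [0.6218, -0.1111, 0.1372]
eef_rot: [0.856, 0.517, -0.001, -0.0]
ft_force: [-0.2, -0.1, -0.2]
width: 0.0868
grip_force: 0.0
```

step_arm(delta_pos=[[0,0,-0.4],[0,0,-0.2],[0,0,0]], turn=[0,0,0])

```text
time: 21.75
ee_pos: [0.6206, -0.1072, 0.1221]
eef_rot: [0.855, 0.518, -0.001, -0.001]
ft_force: [-0.2, 0.2, 0.1]
width: 0.0869
grip_force: 0.0
```

```bash
python3 w.py
```

```text
t 21.75 [ 0.6206 -0.1072  0.1221] yaw 62.4
green [261. 189.] 2236 ctr [ 622.4 -108.1] size [56.5 55.4] ang 63.8 z [0.0127 0.0156 0.0164 0.0173]
plum [163.  26.] 653 ctr [613.9  62.4] size [23.  76.2] ang 39.7 z [0.0032 0.0083 0.0095 0.0102]
plum [11. 74.] 1152 ctr [466.   99.3] size [66.9 18.4] ang 48.1 z [0.0007 0.008  0.0095 0.0102]
```

step_arm(delta_pos=[[0.07,-0.04,-0.6],[0,0,-0.8],[0,0,-0.8],[0,0,-0.8],[0,0,-0.6],[0,0,-0.5],[0,0,-0.3],[0,0,-0.14],[0,0,0],[0,0,0]], turn=[0,0,0,0,0,0,0,0,0,0])

```text
time: 22.8
ee_pos: [0.624, -0.1096, 0.0108]
eef_rot: [0.856, 0.517, 0.0, 0.0]
ft_force: [-0.5, -0.2, 0.3]
width: 0.0873
grip_force: 0.0
```

step_arm(delta_pos=[[0,0,0],[0,0,0],[0,0,0],[0,0,0],[0,0,0],[0,0,0],[0,0,0],[0,0,0]], turn=[0,0,0,0,0,0,0,0], grip=1, newtons=20)

```text
time: 23.6
ee_pos: [0.6235, -0.1096, 0.0102]
eef_rot: [0.856, 0.517, 0.0, 0.0]
ft_force: [-0.7, 0.6, 2.1]
width: 0.0573
grip_force: 20.0
```

step_arm(delta_pos=[[0,0,0.2],[0,0,0.4],[0,0,0.6],[0,0,0.7],[0,0,0.7],[0,0,0.6],[0,0,0.3],[0,0,0.1],[0,0,0]], turn=[0,0,0,0,0,0,0,0,0])

```text
time: 24.5
ee_pos: [0.6234, -0.1096, 0.1001]
eef_rot: [0.856, 0.517, 0.0, 0.0]
ft_force: [0.3, -0.5, -1.6]
width: 0.0573
grip_force: 20.0
```

step_arm(delta_pos=[[0.06,0.4,0],[0.06,0.7,0],[0.06,0.9,0],[0.06,0.9,0],[0.06,0.9,0],[0.06,0.9,0],[0.06,0.9,0],[0.06,0.9,0],[0.06,0.8,0],[0.06,0.48,0],[0,0,-0.2],[0,0,0]], turn=[0,0,0,0,0,0,0,0,0,0,0,0])

```text
time: 25.7
ee_pos: [0.6379, 0.0845, 0.0939]
eef_rot: [0.856, 0.518, -0.001, -0.0]
ft_force: [0.5, -1.6, -1.0]
width: 0.0576
grip_force: 20.0
```

step_arm(delta_pos=[[0,0,-0.6],[0,0,-0.8],[0,0,-0.4],[0,0,0],[0,0,0]], turn=[0,0,0,0,0])

```text
time: 26.2
ee_pos: [0.6386, 0.0845, 0.0501]
eef_rot: [0.856, 0.517, 0.0, -0.0]
ft_force: [0.6, -0.1, -1.1]
width: 0.0576
grip_force: 20.0
```

```bash
python3 w.py w6.png
```

```text
t 26.2 [0.6386 0.0845 0.0501] yaw 62.3
[[ 0.885  0.446  0.13   0.674]
 [-0.465  0.85   0.246  0.152]
 [-0.001 -0.279  0.96   0.212]] [273.68737116   0.         258.77705196]
block ((0.0, 0.0), (0.0, 0.0), 0.0)
green [259. 224.] 4480 ctr [643.3  93.5] size [39.3 57.5] ang 62.7 z [0.047  0.0554 0.0562 0.0569]
plum [258. 183.] 1925 ctr [649.6 101.7] size [50.3 89. ] ang 57.1 z [0.0071 0.0086 0.0095 0.0102]
```

View pics/w6.png

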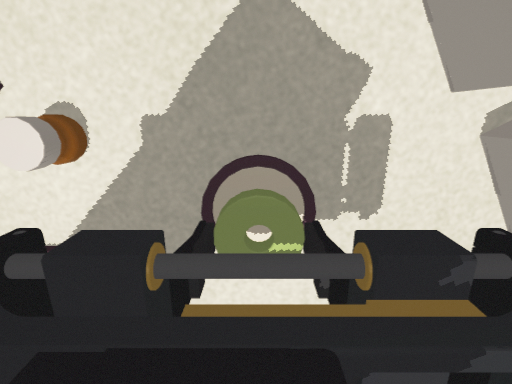

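step_arm(delta_pos=[[0.03,0,-0.2],[0,0,-0.4],[0,0,-0.4],[0,0,-0.25],[0,0,-0.1],[0,0,-0.04],[0,0,0],[0,0,0]], turn=[0,0,0,0,0,0,0,0])

```text
time: 27.05
ee_pos: [0.6395, 0.085, 0.0157]
eef_rot: [0.856, 0.517, 0.0, 0.0]
ft_force: [0.1, 0.1, -0.9]
width: 0.0573
grip_force: 20.0
```

step_arm(delta_pos=[[0,0,-0.03],[0,0,-0.02],[0,0,0],[0,0,0]], turn=[0,0,0,0])

```text
time: 27.45
ee_pos: [0.6394, 0.085, 0.0142]
eef_rot: [0.856, 0.517, 0.0, 0.0]
ft_force: [0.2, 0.9, -0.0]
width: 0.0575
grip_force: 20.0
```

step_arm(delta_pos=[[0,0,-0.03],[0,0,-0.02],[0,0,0],[0,0,0]], turn=[0,0,0,0])

```text
time: 27.85
ee_pos: [0.6395, 0.0849, 0.0141]
eef_rot: [0.856, 0.517, 0.0, 0.0]
ft_force: [-4.1, -1.0, 10.0]
width: 0.0574
grip_force: 20.0
```

step_arm(delta_pos=[[0,0,0],[0,0,0],[0,0,0],[0,0,0],[0,0,0],[0,0,0.1],[0,0,0.4],[0,0,0.7],[0,0,1],[0,0,1],[0,0,0.8],[0,0,0.4]], turn=[0,0,0,0,0,0,0,0,0,0,0,0], grip=0)

```text
time: 29.05
ee_pos: [0.6404, 0.0853, 0.1266]
eef_rot: [0.856, 0.518, 0.002, 0.001]
ft_force: [0.3, -0.1, -0.5]
width: 0.0872
grip_force: 0.0
```

```bash
python3 w.py
```

```text
t 29.05 [0.6404 0.0853 0.1266] yaw 62.3
green [ 14. 102.] 1908 ctr [475.5 262.9] size [65.6 28.5] ang 47.9 z [0.009  0.0192 0.0206 0.0216]
green [258. 189.] 2245 ctr [639.6  86. ] size [56.4 56. ] ang 72.5 z [0.0163 0.0196 0.0204 0.0214]
plum [142.  16.] 447 ctr [621.9 276.6] size [11.6 43.5] ang 83.8 z [0.002  0.0082 0.0094 0.0105]
plum [ 33. 103.] 2024 ctr [472.3 270.7] size [78.8 61.2] ang 19.4 z [0.0022 0.0084 0.0096 0.0103]
plum [243. 165.] 841 ctr [636.8 110.7] size [88.1 38.8] ang 2.9 z [0.0074 0.0086 0.0095 0.0103]
plum [ 87. 221.] 677 ctr [452.3 138.3] size [13.8 65.6] ang 61.7 z [0.0013 0.0085 0.0096 0.0103]
```

step_arm(delta_pos=[[-0.1,-0.5,0],[-0.1,-1,0],[-0.1,-1,0],[-0.1,-1,0],[-0.1,-1,0],[-0.1,-1,0],[-0.1,-1,0],[-0.1,-1,0],[-0.1,-1,0],[-0.1,-1,0],[-0.1,-1,0],[-0.1,-1,0]], turn=[0,0,0,0,0,0,0,0,0,0,0,0])

```text
time: 30.3
ee_pos: [0.6077, -0.2046, 0.1214]
eef_rot: [0.856, 0.517, -0.001, -0.001]
ft_force: [0.1, -0.2, -0.1]
width: 0.0868
grip_force: 0.0
```

step_arm(delta_pos=[[-0.1,-1,0],[-0.1,-1,0],[-0.04,-1,0],[0,-0.7,0],[0,-0.4,0],[0,0,0],[0,0,0]], turn=[0,0,0,0,0,0,0])

```text
time: 31.0
ee_pos: [0.6035, -0.3038, 0.1225]
eef_rot: [0.855, 0.518, 0.0, -0.0]
ft_force: [0.5, 0.5, -0.4]
width: 0.0867
grip_force: 0.0
```

```bash
python3 w.py
```

```text
t 31.0 [ 0.6035 -0.3038  0.1225] yaw 62.4
green [258. 192.] 740 ctr [ 602.5 -303.9] size [32.2 32.1] ang 18.2 z [0.0055 0.0248 0.0262 0.0271]
```

step_arm(delta_pos=[[-0.02,0,-0.6],[0,0,-0.8],[0,0,-0.8],[0,0,-0.8],[0,0,-0.6],[0,0,-0.5],[0,0,-0.3],[0,0,-0.08],[0,0,0],[0,0,0]], turn=[0,0,0,0,0,0,0,0,0,0])

```text
time: 32.05
ee_pos: [0.6033, -0.3053, 0.0117]
eef_rot: [0.856, 0.517, 0.0, 0.001]
ft_force: [0.4, -0.7, -0.4]
width: 0.0867
grip_force: 0.0
```

step_arm(delta_pos=[[0,0,0],[0,0,0],[0,0,0],[0,0,0],[0,0,0],[0,0,0],[0,0,0],[0,0,0],[0,0,0],[0,0,0]], turn=[0,0,0,0,0,0,0,0,0,0], grip=1, newtons=12)

```text
time: 33.05
ee_pos: [0.6028, -0.3051, 0.0108]
eef_rot: [0.856, 0.517, 0.0, 0.0]
ft_force: [0.1, -0.9, -0.2]
width: 0.0328
grip_force: 12.0
```

step_arm(delta_pos=[[0,0,0.2],[0,0,0.4],[0,0,0.6],[0,0,0.7],[0,0,0.7],[0,0,0.6],[0,0,0.3],[0,0,0.1],[0,0,0]], turn=[0,0,0,0,0,0,0,0,0])

```text
time: 33.95
ee_pos: [0.6027, -0.3051, 0.1008]
eef_rot: [0.856, 0.517, -0.0, 0.0]
ft_force: [-0.1, 0.5, -0.6]
width: 0.0329
grip_force: 12.0
```

step_arm(delta_pos=[[0.04,0.5,0],[0.04,0.8,0],[0.04,1,0],[0.04,1,0],[0.04,1,0],[0.04,1,0],[0.04,1,0],[0.04,1,0],[0.04,1,0],[0.04,1,0],[0.04,1,0],[0.04,1,0]], turn=[0,0,0,0,0,0,0,0,0,0,0,0])

```text
time: 35.15
ee_pos: [0.6138, -0.0192, 0.1004]
eef_rot: [0.855, 0.518, -0.0, -0.0]
ft_force: [0.2, 1.0, -0.5]
width: 0.0327
grip_force: 12.0
```

step_arm(delta_pos=[[0.04,1,0],[0.04,1,0],[0.04,1,0],[0.04,1,0],[0.04,1,0],[0.04,1,0],[0.04,1,0],[0.04,1,0],[0.03,1,0],[0.03,1,0],[0.02,1,0],[0,0.8,0]], turn=[0,0,0,0,0,0,0,0,0,0,0,0])

```text
time: 36.35
ee_pos: [0.6226, 0.2762, 0.1004]
eef_rot: [0.855, 0.519, -0.0, -0.001]
ft_force: [-0.1, -0.2, -0.2]
width: 0.0329
grip_force: 12.0
```

step_arm(delta_pos=[[0,0.6,0],[0,0.3,-0.3],[0,0.2,-0.6],[0,0,-0.7],[0,0,-0.4],[0,0,0],[0,0,0]], turn=[0,0,0,0,0,0,0])

```text
time: 37.05
ee_pos: [0.625, 0.2991, 0.0505]
eef_rot: [0.856, 0.517, -0.0, 0.0]
ft_force: [-0.2, 0.2, 0.7]
width: 0.0327
grip_force: 12.0
```

```bash
python3 w.py w7.png
```

```text
t 37.05 [0.625  0.2991 0.0505] yaw 62.3
[[ 0.885  0.447  0.131  0.661]
 [-0.465  0.85   0.247  0.366]
 [-0.001 -0.279  0.96   0.212]] [273.68737116   0.         258.77705196]
block ((0.0, 0.0), (0.0, 0.0), 0.0)
green [259. 231.] 1826 ctr [627.9 305. ] size [21.6 32.9] ang 63.1 z [0.0433 0.0614 0.0657 0.0665]
plum [108.  30.] 674 ctr [614.2 447. ] size [21.9 58.3] ang 81.8 z [0.0041 0.0064 0.0104 0.0136]
plum [254. 188.] 1592 ctr [628.2 314.3] size [48.7 67.2] ang 62.6 z [0.0068 0.0086 0.0094 0.0102]
```

View pics/w7.png

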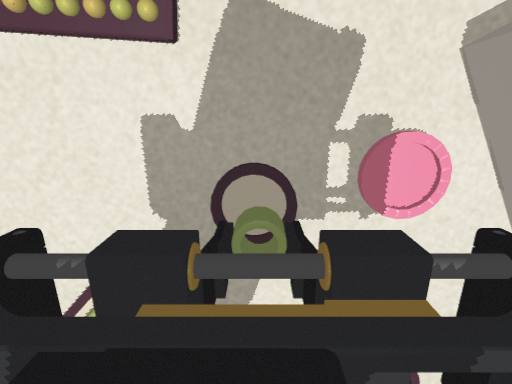

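step_arm(delta_pos=[[-0.05,0.2,0],[0,0,-0.3],[0,0,-0.4],[0,0,-0.4],[0,0,-0.2],[0,0,-0.1],[0,0,0],[0,0,0]], turn=[0,0,0,0,0,0,0,0])

```text
time: 37.9
ee_pos: [0.6237, 0.305, 0.016]
eef_rot: [0.856, 0.517, 0.0, -0.0]
ft_force: [-0.1, 0.1, -0.7]
width: 0.0327
grip_force: 12.0
```

step_arm(delta_pos=[[0,0,-0.03],[0,0,-0.02],[0,0,0],[0,0,0]], turn=[0,0,0,0])

```text
time: 38.3
ee_pos: [0.6237, 0.305, 0.0148]
eef_rot: [0.856, 0.517, 0.0, 0.0]
ft_force: [0.7, -0.9, 1.5]
width: 0.0326
grip_force: 12.0
```

step_arm(delta_pos=[[0,0,-0.02],[0,0,0],[0,0,0]], turn=[0,0,0])

```text
time: 38.6
ee_pos: [0.6237, 0.305, 0.0147]
eef_rot: [0.856, 0.517, 0.0, 0.0]
ft_force: [-1.6, -1.4, 5.2]
width: 0.0328
grip_force: 12.0
```

step_arm(delta_pos=[[0,0,0],[0,0,0],[0,0,0],[0,0,0],[0,0,0],[0,0,0.1],[0,0,0.4],[0,0,0.7],[0,0,1],[0,0,1],[0,0,0.8],[0,0,0.5]], turn=[0,0,0,0,0,0,0,0,0,0,0,0], grip=0)

```text
time: 39.8
ee_pos: [0.6243, 0.3056, 0.1303]
eef_rot: [0.856, 0.517, 0.002, 0.0]
ft_force: [0.4, 0.7, -0.1]
width: 0.0867
grip_force: 0.0
```

```bash
python3 w.py w8.png; python3 - <<'E'
from h import *
for n in('top','scene'): np.savez(n+'0.npz',**snap(n,n+'1.png'))
E
python3 m.py | grep -E 'green|jar|loupe'
```

```text
t 39.8 [0.6243 0.3056 0.1303] yaw 62.3
[[ 0.886  0.447  0.127  0.659]
 [-0.465  0.851  0.245  0.373]
 [ 0.001 -0.276  0.961  0.292]] [273.68737116   0.         258.77705196]
green [258. 191.] 722 ctr [623.5 305.8] size [32.4 32.3] ang 34.2 z [0.0103 0.0289 0.0302 0.031 ]
plum [76. 34.] 3700 ctr [534.9 520.8] size [48.9 84.4] ang 61.7 z [0.006  0.0078 0.0112 0.0147]
plum [250. 183.] 986 ctr [620.2 309. ] size [68.4 57.3] ang 44.8 z [0.007  0.0087 0.0096 0.0102]
top green [245. 158.] 207 ctr [641.  84.] size [50. 56.] ang 89.8 z [0.015 0.024 0.027]
top green [188. 211.] 197 ctr [466. 270.] size [57. 34.] ang 18.4 z [0.014 0.024 0.027]
top jar [0.419 0.132 0.611]
top loupe [0.53  0.004 0.038]
scene green [295. 139.] 217 ctr [463. 271.] size [59. 40.] ang 14.0 z [0.013 0.024 0.025]
scene green [353. 153.] 102 ctr [624. 304.] size [28. 33.] ang 7.1 z [0.01  0.032 0.033]
scene green [256. 168.] 208 ctr [440. 113.] size [18. 20.] ang 32.9 z [0.014 0.058 0.061]
scene green [318. 211.] 390 ctr [639.  85.] size [55. 59.] ang 7.7 z [0.013 0.024 0.026]
scene jar [0.537 0.198 0.044]
scene loupe [0.528 0.005 0.042]
```

View pics/scene1.png

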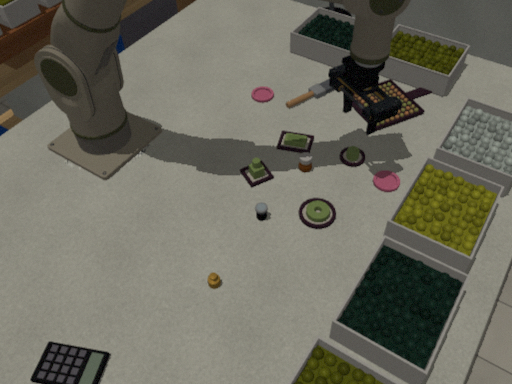

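The scene view shows all four pieces lying in their trays: plaque (295,140), seal (257,170), ring (352,155) and disc (318,211). The jar (305,162) and loupe (261,211) have not moved, and the arm is clear, so I'm handing in.

```bash
python3 -c "
from bench import *
print(close_job())"
```

```text
the job is handed in; nothing more can be done
None
```

I put all four jade pieces flat in their matching trays, each centred to about 3 mm or better by the cameras. The jar and loupe still stand where they were, and I handed the job in at about 40 s of the 104 s allowed; the hand-in returned no verdict.

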